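# Unlock the isolator box and throw its switch

### The arm

A 6-joint arm with a two-finger parallel gripper is mounted at the origin on the work surface. World frame = base frame: x ahead of the robot, y to its left, z up, the work surface at z = 0. Lengths are in m, angles in rad, forces in N, time in s.
With the tool pointing down it reaches from about 0.375 to 0.925 m from the base axis. Payload 5.7 kg.
Tool frame: the origin (TCP) lies on the front face of the gripper's body, between the roots of the fingers; the fingertips stand 80 mm ahead of it and the grasp point (between the pads) lies 61 mm ahead of it; z points along the fingers, y is the line along which they close (so a half turn about z gives the same grasp; the last joint's range is limited). The gripper opens to 88 mm and grips with 3 to 60 N. Pads are 20 mm wide; open, the fingers measure 115 mm over their backs; the gripper's body (75 mm by 178 mm) begins 61 mm behind the grasp point.
Start: joints at [1.019, 0.359, 1.51, -0, 1.272, -0.115], TCP at [0.254, 0.544, 0.303] pointing down, gripper open.
Joint ranges: [-2.97, 2.97], [-1.01, 2.36], [0.21, 2.38], [-0.96, 4.11], [0.2, 2.71], [-2.98, 2.98]. Speed limits (rad/s): [2.39, 2.39, 3.14, 3.14, 3.14, 3.14].

### API

Orientations are given as a rotation vector (axis times angle).
In Python, from station import robot, optics, job, finder gives the robot as it stands.
- The arm moves only by the tool arm_command, never from a script. Its argument "motion" is a list that holds one entry, the list of rows, each a list of 6 numbers: the shift along the tool's x, y, z in cm, then the turn, a rotation vector about the tool's x, y, z in degrees. In form: [[[x, y, z, rx, ry, rz], ...]]. A call has 1 to 5 rows; each row is the pose to reach, as a shift and turn from the pose commanded when the call began, along the tool's axes at that moment; what a row does not reach only later rows make up. A row lasts 1/10 s, in which the tool goes at most 50 mm and 8.59 degrees, less where a joint would pass 70% of its speed; a pose out of reach is approached as far as the arm can. A call with a gripper value outside its range is refused whole. "gripper" is the closure in counts, from 0 (fully open) to 255 (shut), set as the call begins (left out, the last holds). The fingers move at their own pace and stop on an object; the grip force is fixed at half the most. Time passes only in rows, so rows that repeat a pose let the fingers close. It gives the time, the measured TCP pose, the force, the opening and the grip force at its end, in the units of the state.
- robot.get_state(): the state, without advancing time (a new reading comes with each control period).
- optics.grab_frame(name): name is "scene" or "side" or "wrist"; returns a dict with "pixels" (384x512x3 uint8, blue, green, red), "vertical_fov" (degrees; the focal length in pixels is half the picture's height over the tangent of half this angle, whatever the lens; pixels are square), "cx", "cy" (the principal point, pixels), "T" (4x4, takes a point from camera to world coordinates); the wrist camera has in their place "hand_eye" (4x4, takes a point from camera to tool coordinates, whose origin is the TCP and whose axes are the flange's). Camera axes: x right, y down, z forward; pixel columns grow to the right and rows downward; lengths in m; the calibration is good to about 2 mm. The wrist camera is an equidistant fisheye: a pixel r from the principal point sees the ray r / f radians off the axis. A picture is of the moment at which its call begins: read the wrist's pose just before it. There is no depth.
- job.hand_in(): hands the job in; it is judged then, once.
Trained networks look in a picture, given as the dict that the camera call returned (one of the last four; its "shot" number tells which), for a name from the list of things; names that differ only in an ending like _2 or _b are one class to them, and where a whole thing is asked for, a point or a joint stands for the part that bears it (a point fixed in the world has none). Each returns a list of dicts, best first, with "conf" (0 to 1); they miss things now and then, are a little off and sometimes report something else, mostly with a low value. They report only what shows in the picture. A call takes as long as a camera call.
- finder.outline_of(picture, label): "pixels" (384x512 bool, what is visible of it) and "pixel" ([row, column] in pixels, amid what is visible of it).
- finder.tip_of(picture, label): "pixel" ([row, column] in pixels: a listed point, or the origin of a listed thing).
The state is a dict: "time": time; "joints": joint angles; "joint_velocities": joint speeds; "effort": joint torques, N m; "ee_pos": TCP position; "tool_rot": TCP orientation; "ft_force": force on the tool from outside, world axes, zero at the start; "torque": the same for the moment, N m; "opening": opening from 0.0 (shut) to 1.0 (fully open); "finger_force": force on a finger pad.
Only numpy, scipy, OpenCV 4.12 (cv2) and the standard library are available. Lean on these libraries where they do the work, as an engineer would, in place of code of your own. Each camera call takes 0.05 s, during which the arm holds its last target. There are 200 camera calls.

### The job

Take the flat-bladed key out of the key rack (leave the round-headed key there), push it fully home into the lock of the isolator box and turn the lock clockwise a quarter turn, as far as it goes, so that its tongue swings off the lid. Then lift the lid by its front tab until it leans back on its stop, and push the toggle lever inside right over, away from you towards the hinge. Leave the key seated in the turned lock, and do not knock over the beaker or the vials.

Things in the scene. Friction and masses are not known exactly. Their poses are not given: they have to be found in the camera images.
- case: Isolator box, white, fixed to the bench: an open well 160 (x) x 240 (y) x 90 mm high, walls 6 mm, closed by a lid; at its front (-x) right corner stands the lock turret (60 x 60 mm, 66 mm high, centred at x -110, y -75 mm, with a dark collar 52 mm across up to 98 mm). Origin: underside, centre of the well; +x points away from the robot to the hinge side, z up.
- lock (a joint): Turn of the lock cylinder about the vertical, rad: 0 locked (tongue over the lid), growing clockwise seen from above to 1.57 at its stop. The tongue holds the lid down until about 1.0. Stiff: stays where it is left (0.05 N m).
- lock_mouth (a point): Centre of the top face of the steel lock cylinder (37 mm across, top 104 mm above the bench), at the mouth of its slot. The slot is 18.4 mm long (this frame's x) by 8.4 mm wide (y), 36 mm deep, straight down. x also points along the tongue (12 mm wide, reaching 40 mm from the axis, its top flush with the cylinder's top); z up. The frame turns with the lock.
- key: The flat-bladed key, standing upright in one slot of the key rack: steel blade 16 (x) x 6 (y) mm, 28 mm long with a rounded nose, under a black rectangular grip 30 (x) x 10 (y) x 36 (z) mm. Origin: lower end of the blade; z up along the key; the grip spans z 28 to 64 mm. Half a turn about z makes no difference. About 50 g.
- key_shoulder (a point): Point on the key's axis at the underside of its grip (28 mm above the blade's end). It meets the lock mouth when the key is fully home.
- spare_key: Another key, to be left alone: round steel shank 7 mm thick, 28 mm long, black round head 28 mm across and 30 mm tall. Stands in the other slot. Origin: lower end of the shank, z up.
- key_rack: Grey block 150 (x) x 50 (y) x 34 mm high, fixed, with two slots at x = -45 and +45 mm, each 19 (x) x 9 (y) mm and 31 mm deep; either key may be in either slot. Origin: centre of underside.
- lid (a joint): Opening angle of the lid about its far (+x) edge, rad: 0 closed, 1.9 leaning back on its stop. It falls shut or open on either side of 1.57. Lid 164 mm from hinge to front edge, 240 mm wide, 8 mm thick, 0.3 kg, grey frame with a clear window.
- lid_hinge (a point): Point on the hinge axis, middle of the lid's width, level with the lid's underside (90 mm above the bench when built). Frame turns with the lid: x along the lid away from the tab, y along the hinge axis.
- lid_tab (a point): Middle of the lower front edge of the lid's lift tab: 60 mm wide (y), 8 mm thick, 30 mm in front of the box's front wall, free underneath down to the bench. Its front end is turned up into a flange 8 mm thick, top 30 mm above this point. 190 mm from the hinge axis, 75 mm to its +y side. Fingertips leaning on the flange and reaching under it, tilted some 20 degrees, can lift it.
- lever (a joint): Swing of the toggle lever in the well, rad: 0 leaning towards the robot, 1.0 fully over to the hinge side. Stays where it is left; a light push moves it.
- lever_tip (a point): Centre of the black ball (26 mm diameter) on the end of the toggle lever. The lever is 45 mm long, its pivot at x 15, y 35, z 28 mm in the box's frame, axis along the box's y; the ball lies 67 mm above the bench at either end of its swing and 73 mm half-way. Its base block is 70 x 50 mm, top 31 mm above the bench.
- beaker: Glass beaker, 70 mm across, 85 mm tall, standing. Origin: underside, z up.
- vial_rack: White block 150 x 60 x 34 mm, fixed, holding three glass vials upright. Origin: underside centre.
- vial0: Glass vial, 22 mm across, 48 mm tall, in the vial rack. Origin: underside, z up.
- vial1: As vial0, next hole.
- vial2: As vial0, last hole.

How it is judged:
On the way, in this order (a step that is already met when the one before it is completed fails the run):
1. the key is fully home in the lock, still locked (horizontal distance between key_shoulder and lock_mouth below 0.005 m and z of key_shoulder in the frame of lock_mouth below 0.006 m and angle between key's own z axis and vertical below 0.12 rad), for 0.1 s.
2. the lock is turned clockwise to its stop (value of joint lock above 1.3 rad), for 0.1 s.
3. the lid leans back on its stop (value of joint lid above 1.8 rad), for 0.2 s.
4. the lever is thrown to its far side (value of joint lever above 0.85 rad), for 0.1 s.
At the end, for the whole second after the job is handed in: The flat-bladed key stands in the lock at rest, its shoulder within 6 mm of the mouth in height and 5 mm sideways, tilted less than 0.12 rad; the lock is turned beyond 1.3 rad, the lid leans at rest on its stop (beyond 1.8 rad) and the lever is beyond 0.85 rad (all of step 1 and value of joint lock above 1.3 rad and value of joint lid above 1.8 rad and velocity of joint lid below 0.1 rad/s and value of joint lever above 0.85 rad and linear speed of key below 0.02 m/s); the robot touches nothing.
It fails at once if the round-headed key is taken from its slot (moved more than 25 mm) (distance of spare_key from where it was at the start of the episode above 0.025 m).
It fails at once if the beaker or a vial is knocked over (tilted beyond 0.6 rad) (angle between any of beaker, vial0, vial1, vial2's own z axis and vertical above 0.6 rad).
It also fails if it takes over 72 s, if anything falls off the work surface, if the arm or the gripper's body presses on something with over 40 N, if the wrist force passes 120 N, or if a joint passes its speed limit or range.

## Working session

There is one attempt and no reset: what is moved stays moved. The work goes in short steps, Python scripts to look and compute and a tool call to move; the robot and the scene stay as the last step left them, time stands still between calls to the robot, and variables do not carry over. Pictures are saved under pics/ and viewed, at most 10 in all, crops included, and the job is handed in when it is done.

Besides the shell and the picture viewer there is one more tool, called after "Emit:" as a command line: name --argument value ..., lists and objects as JSON in quotes. arm_command: Moves the arm, as the interface text tells. Its arguments: {"type":"object","properties":{"motion":{"type":"array"},"gripper":{"type":"number"}},"required":["motion"]}

```bash
mkdir -p pics; ls; cat > h.py <<'E'
import numpy as np, cv2
from scipy.spatial.transform import Rotation as R
from station import robot, optics, job, finder
def pose():
    s=robot.get_state(); T=np.eye(4); T[:3,:3]=R.from_rotvec(s["tool_rot"]).as_matrix(); T[:3,3]=s["ee_pos"]; return T
def grab(n):
    P=pose(); f=optics.grab_frame(n); 
    f2=dict(f=f, n=n, C=(P@np.array(f["hand_eye"]) if n=="wrist" else np.array(f["T"])))
    return f2
def ray(g,px):
    f=g["f"]; h=f["pixels"].shape[0]; F=h/2/np.tan(np.radians(f["vertical_fov"])/2)
    u=np.array([px[1]-f["cx"],px[0]-f["cy"]],float)
    if g["n"]=="wrist":
        r=np.linalg.norm(u)+1e-9; t=r/F; d=np.r_[u/r*np.sin(t),np.cos(t)]
    else: d=np.r_[u/F,1]
    d=g["C"][:3,:3]@d; return g["C"][:3,3], d/np.linalg.norm(d)
def atz(g,px,z):
    o,d=ray(g,px); return o+d*(z-o[2])/d[2]
def tri(obs):
    A=np.zeros((3,3));b=np.zeros(3)
    for g,px in obs:
        o,d=ray(g,px);M=np.eye(3)-np.outer(d,d);A+=M;b+=M@o
    p=np.linalg.solve(A,b)
    return p,[float(np.linalg.norm((np.eye(3)-np.outer(d,d))@(p-o))) for o,d in (ray(*x) for x in obs)]
def proj(g,p):
    f=g["f"]; F=f["pixels"].shape[0]/2/np.tan(np.radians(f["vertical_fov"])/2)
    c=np.linalg.inv(g["C"])@np.r_[p,1]; c=c[:3]
    if g["n"]=="wrist":
        r=np.linalg.norm(c[:2]); t=np.arctan2(r,c[2]); u=c[:2]/r*t*F
    else: u=c[:2]/c[2]*F
    return np.array([u[1]+f["cy"],u[0]+f["cx"]])
def tip(g,l):
    r=finder.tip_of(g["f"],l); return [(np.round(x["pixel"],1).tolist(),round(x["conf"],2)) for x in r[:2]]
np.set_printoptions(precision=4,suppress=True)
E
cat > a.py <<'E'
from h import *
gs=[grab(n) for n in ("scene","side","wrist")]
for g in gs: cv2.imwrite(f"pics/0{g['n']}.png",g["f"]["pixels"]); print(g["n"],g["C"][:3,3],g["C"][:3,2],g["f"]["vertical_fov"])
for l in "case lock_mouth key key_shoulder spare_key key_rack lid_hinge lid_tab lever_tip beaker vial_rack vial0".split():
    obs=[]; 
    for g in gs:
        t=tip(g,l)
        if t: obs.append((g,t[0][0]))
        print(l,g["n"],t)
    if len(obs)>1: print("   ",*tri(obs), *[tri([obs[i],obs[j]])[0] for i in range(len(obs)) for j in range(i)])
E
python3 a.py; python3 -c "
import cv2,numpy as np
a=[cv2.imread(f'pics/0{n}.png') for n in('scene','side','wrist')]
cv2.imwrite('pics/0all.png',cv2.resize(np.vstack([np.hstack(a[:2]),np.hstack([a[2],a[2]*0])]),(800,600)))"
```

```text
pics
scene [1.129  0.4681 0.8928] [-0.5019 -0.4434 -0.7427] 54.787405157958304
side [0.1133 0.8546 0.7927] [ 0.3956 -0.7144 -0.5772] 43.44991211441068
wrist [0.1908 0.573  0.3846] [ 0.2326 -0.1103 -0.9663] 65.70646984690485
case scene [([225.5, 274.7], 0.56)]
case side [([234.9, 239.2], 0.98)]
case wrist []
    [ 0.5763  0.0487 -0.004 ] [0.0004844140894736795, 0.0004844140894737636] [ 0.5763  0.0487 -0.004 ]
lock_mouth scene [([172.0, 286.5], 0.68), ([254.7, 357.1], 0.58)]
lock_mouth side []
lock_mouth wrist []
key scene []
key side []
key wrist []
key_shoulder scene [([223.2, 256.7], 0.58), ([145.9, 189.4], 0.3)]
key_shoulder side []
key_shoulder wrist []
spare_key scene [([157.2, 207.8], 0.59)]
spare_key side [([318.3, 199.6], 0.18)]
spare_key wrist []
    [0.6054 0.0451 0.0387] [0.25413175193776016, 0.25413175193776005] [0.6054 0.0451 0.0387]
key_rack scene [([151.4, 201.5], 0.84)]
key_rack side [([289.8, 116.6], 0.34)]
key_rack wrist []
    [0.7184 0.1766 0.2058] [0.2594128827218099, 0.25941288272180985] [0.7184 0.1766 0.2058]
lid_hinge scene [([221.5, 252.8], 0.97)]
lid_hinge si
[... 181 characters left out ...]
], 0.82), ([253.5, 356.3], 0.67)]
beaker side [([290.0, 116.9], 0.62)]
beaker wrist []
    [0.7112 0.3493 0.0017] [0.00043183335044838706, 0.0004318333504481198] [0.7112 0.3493 0.0017]
vial_rack scene [([265.6, 372.2], 0.68)]
vial_rack side [([322.8, 196.8], 0.94)]
vial_rack wrist [([350.3, 210.4], 0.52)]
    [0.5036 0.3396 0.0055] [0.0034943540747405877, 0.003821405584784764, 0.00480049468694918] [0.5062 0.3422 0.0093] [0.5011 0.3396 0.003 ] [ 0.5215  0.32   -0.022 ]
vial0 scene [([276.3, 388.0], 0.55), ([259.7, 371.7], 0.5)]
vial0 side [([305.1, 213.2], 0.63), ([318.8, 197.1], 0.57)]
vial0 wrist []
    [0.4979 0.3569 0.0409] [0.04519638467725692, 0.04519638467725689] [0.4979 0.3569 0.0409]
```

View pics/0all.png

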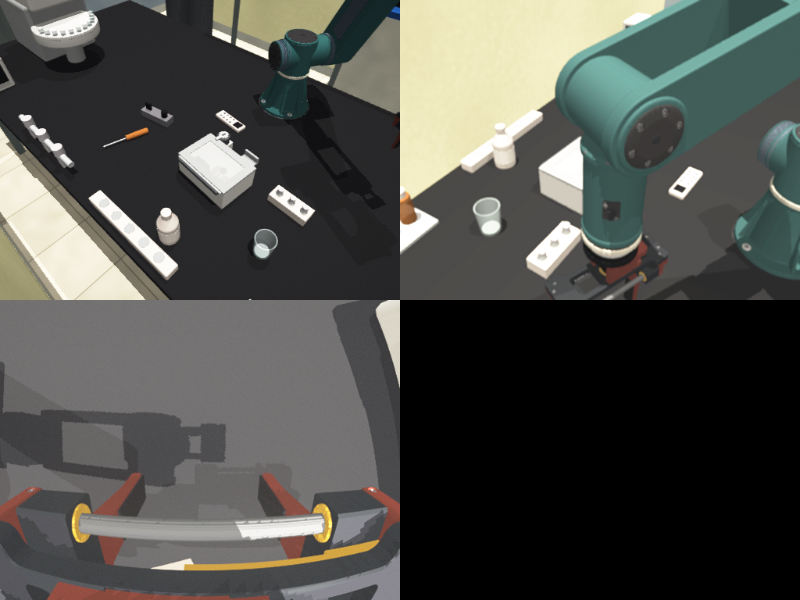

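The scene view shows the key rack near (row 145, col 200), the box near (215, 275), the turret at (172, 286), the tab at (203, 322) and the vial rack at (262, 372). In the side view the arm hides the box. Next I work out positions from the known heights.

```bash
cat > b.py <<'E'
from h import *
g=grab("scene")
L=atz(g,[172,286.5],.104);H=atz(g,[221.5,252.8],.09);T=atz(g,[203.5,321.9],.09);K=atz(g,[151.4,201.5],0)
print("lock",L,"hinge",H,"tab",T,"rack",K)
B=np.array([.5763,.0487])
from scipy.optimize import least_squares
mod=np.array([[0,0],[-.110,-.075],[.08,0],[-.110,.075]]); obs=np.array([B,L[:2],H[:2],T[:2]])
def f(p): c,s=np.cos(p[2]),np.sin(p[2]); return ((mod@np.array([[c,s],[-s,c]])+p[:2])-obs).ravel()
r=least_squares(f,[*B,0]); print(r.x,r.fun.reshape(-1,2))
for l in ("key_rack","vial_rack","spare_key","key"):
  for o in finder.outline_of(g["f"],l)[:3]:
    m=np.argwhere(o["pixels"]); q=np.array([atz(g,p,.034)[:2] for p in m[::3]])
    rect=cv2.minAreaRect((q*1000).astype(np.float32)); print(l,round(o["conf"],2),o["pixel"],len(m),rect)
p=g["f"]["pixels"][120:240,160:360]; cv2.imwrite("pics/1.png",cv2.resize(p,(800,480),interpolation=cv2.INTER_CUBIC))
E
python3 b.py
```

```text
lock [ 0.4624 -0.0078  0.104 ] hinge [0.665  0.0399 0.09  ] tab [0.4814 0.1409 0.09  ] rack [ 0.5029 -0.3646  0.    ]
[ 0.581   0.0506 -0.1373] [[ 0.0047  0.0019]
 [-0.0007 -0.0008]
 [-0.0048 -0.0002]
 [ 0.0008 -0.0009]]
key_rack 0.83 [148.6, 204.4] 531 ((512.2513427734375, -350.8572692871094), (75.50179290771484, 168.36050415039062), 9.19968032836914)
vial_rack 0.67 [177.3, 286.4] 147 ((412.25555419921875, -53.0918083190918), (47.37307357788086, 54.83020782470703), 43.06237030029297)
key 0.7 [309.6, 335.7] 937 ((694.3538208007812, 348.6903991699219), (72.28234100341797, 101.90913391113281), 89.88792419433594)
key 0.66 [137.9, 191.3] 71 ((496.26397705078125, -428.87359619140625), (57.52478790283203, 24.031143188476562), 55.997474670410156)
```

View pics/1.png

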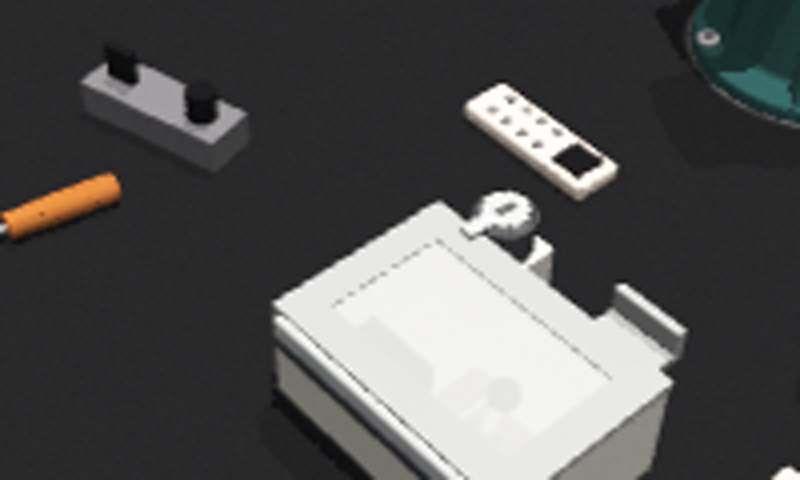

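```bash
cat >> h.py <<'E'
def down(yaw,tilt=0):
    "tool pointing down, tool y axis at world heading yaw"
    y=np.array([np.cos(yaw),np.sin(yaw),0]);z=np.array([0,0,-1.]);return np.c_[np.cross(y,z),y,z]
def rel(p,Rm,P=None):
    P=pose() if P is None else P
    d=P[:3,:3].T@(np.array(p)-P[:3,3])*100; r=R.from_matrix(P[:3,:3].T@Rm).as_rotvec(degrees=True)
    print("rel",np.round(d,2),np.round(r,1),"dist cm",round(np.linalg.norm(d),1)); return d,r
E
cat > c.py <<'E'
from h import *
P=pose();print(P)
g=grab("scene")
print("key",atz(g,[136.5,190.5],.052),"spare",atz(g,[145.5,210],.049))
Rm=P[:3,:3]
rel([.45,-.38,.30],Rm); rel([.45,-.38,.30],down(0)); rel([.45,-.38,.30],down(np.pi))
E
python3 c.py
```

```text
[[-0.9061  0.423  -0.0001  0.2538]
 [ 0.423   0.9061 -0.0001  0.5436]
 [ 0.     -0.0001 -1.      0.3026]
 [ 0.      0.      0.      1.    ]]
key [ 0.5123 -0.4047  0.052 ] spare [ 0.4961 -0.3207  0.049 ]
rel [-56.85 -75.39   0.27] [-0.  0.  0.] dist cm 94.4
rel [-56.85 -75.39   0.27] [-0.  0. 65.] dist cm 94.4
rel [-56.85 -75.39   0.27] [  -0.   -0. -115.] dist cm 94.4
```

Emit:
arm_command --motion '[[[-15.2, -17.8, 0.5, 0, 0, 0], [-15.2, -17.8, 0.5, 0, 0, 0], [-15.2, -17.8, 0.5, 0, 0, 0], [-15.2, -17.8, 0.5, 0, 0, 0], [-15.2, -17.8, 0.5, 0, 0, 0]]]' --gripper 0

```text
time: 2.75
ee_pos: [0.3162, 0.3154, 0.2976]
tool_rot: [0.681, 3.067, -0.002]
ft_force: [0.9, -0.1, 0.7]
opening: 0.998
finger_force: 0.0
```

Emit:
arm_command --motion '[[[-15.2, -17.8, 0.5, 0, 0, 0], [-15.2, -17.8, 0.5, 0, 0, 0], [-15.2, -17.8, 0.5, 0, 0, 0], [-15.2, -17.8, 0.5, 0, 0, 0], [-15.2, -17.8, 0.5, 0, 0, 0]]]'

```text
time: 3.25
ee_pos: [0.3791, 0.0899, 0.293]
tool_rot: [0.682, 3.065, -0.001]
ft_force: [0.1, 0.1, -0.1]
opening: 1.002
finger_force: 0.0
```

Emit:
arm_command --motion '[[[-15.2, -17.8, 0.5, 0, 0, 0], [-15.2, -17.8, 0.5, 0, 0, 0], [-15.2, -17.8, 0.5, 0, 0, 0], [-15.2, -17.8, 0.5, 0, 0, 0], [-15.2, -17.8, 0.5, 0, 0, 0]]]'

```text
time: 3.75
ee_pos: [0.4419, -0.1365, 0.288]
tool_rot: [0.683, 3.065, -0.002]
ft_force: [0.2, 0.8, -0.2]
opening: 1.003
finger_force: 0.0
```

Emit:
arm_command --motion '[[[-15.2, -17.8, 0.5, 0, 0, 0], [-15.2, -17.8, 0.5, 0, 0, 0], [-15.2, -17.8, 0.5, 0, 0, 0], [-15.2, -17.8, 0.5, 0, 0, 0], [-15.2, -17.8, 0.5, 0, 0, 0]]]'

```text
time: 4.25
ee_pos: [0.5041, -0.3623, 0.2826]
tool_rot: [0.683, 3.065, -0.002]
ft_force: [-0.2, 0.3, -0.7]
opening: 0.997
finger_force: 0.0
```

Emit:
arm_command --motion '[[[0, 0, 0, 0, 0, 54], [0, 0, 0, 0, 0, 54], [0, 0, 0, 0, 0, 54], [0, 0, 0, 0, 0, 54], [0, 0, 0, 0, 0, 54]]]'

```text
time: 4.75
ee_pos: [0.5035, -0.3588, 0.2826]
tool_rot: [-1.765, -2.599, 0.0]
ft_force: [0.0, 0.4, -0.4]
opening: 1.002
finger_force: 0.0
```

Emit:
arm_command --motion '[[[0, 0, 0, 0, 0, 12], [0, 0, 0, 0, 0, 12], [0, 0, 0, 0, 0, 12]]]'

```text
time: 5.05
ee_pos: [0.5036, -0.3587, 0.2827]
tool_rot: [2.02, 2.406, -0.0]
ft_force: [0.5, 0.3, -0.0]
opening: 1.002
finger_force: 0.0
```

```bash
cat > d.py <<'E'
from h import *
g=grab("wrist"); s=grab("scene"); cv2.imwrite("pics/2.png",g["f"]["pixels"])
P=pose();print(P[:3,3],np.degrees(np.arctan2(P[1,1],P[0,1])))
for l,z in (("key",.006),("key_shoulder",.034),("spare_key",.006),("key_rack",0),("lock_mouth",.104)):
    t=tip(g,l);print(l,t,[atz(g,x[0],z) for x in t])
for l in ("key","spare_key"):
  for o in finder.outline_of(g["f"],l)[:2]:
    print(l,round(o["conf"],2),o["pixel"],o["pixels"].sum(),atz(g,o["pixel"],.052))
E
python3 d.py
```

```text
[ 0.5035 -0.3587  0.2827] 10.108222248696357
key [([223.2, 255.8], 0.75)] [array([ 0.5125, -0.4206,  0.006 ])]
key_shoulder [([222.6, 261.3], 0.78)] [array([ 0.5172, -0.4085,  0.034 ])]
spare_key [([149.5, 255.7], 0.78)] [array([ 0.4962, -0.3275,  0.006 ])]
key_rack [([184.4, 256.6], 0.78)] [array([ 0.505 , -0.3714,  0.    ])]
lock_mouth [] []
key 0.91 [234.9, 255.5] 339 [ 0.512  -0.4179  0.052 ]
spare_key 0.66 [154.7, 255.5] 536 [ 0.4964 -0.3282  0.052 ]
```

View pics/2.png

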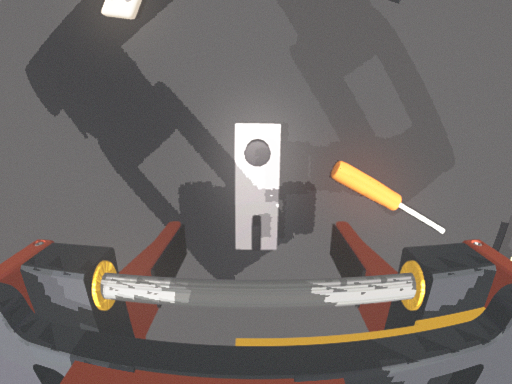

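The rack lies straight along the image columns, with the flat key at (235, 256) and the round key at (154, 256). The gripper yaw therefore already matches.

Emit:
arm_command --motion '[[[-5.9, -0.2, 8, 0, 0, 0], [-5.9, -0.2, 8, 0, 0, 0], [-5.9, -0.2, 8, 0, 0, 0], [-5.9, -0.2, 8, 0, 0, 0]]]'

```text
time: 5.9
ee_pos: [0.5112, -0.417, 0.2014]
tool_rot: [-2.018, -2.403, -0.001]
ft_force: [0.6, 0.8, 0.1]
opening: 1.003
finger_force: 0.0
```

```bash
sed -i 's/s=grab("scene"); //; s#pics/2#pics/3#' d.py; python3 d.py
```

```text
[ 0.5118 -0.4169  0.203 ] 9.985714385363691
key [([191.7, 259.6], 0.59)] [array([ 0.5133, -0.4163,  0.006 ])]
key_shoulder [([195.8, 263.5], 0.78)] [array([ 0.5159, -0.4125,  0.034 ])]
spare_key [([95.0, 259.2], 0.57)] [array([ 0.4969, -0.3258,  0.006 ])]
key_rack [([145.6, 258.7], 0.57)] [array([ 0.5048, -0.3732,  0.    ])]
lock_mouth [] []
key 0.84 [207.8, 257.4] 557 [ 0.5116 -0.4187  0.052 ]
spare_key 0.9 [92.0, 257.4] 1119 [ 0.4957 -0.3274  0.052 ]
```

View pics/3.png

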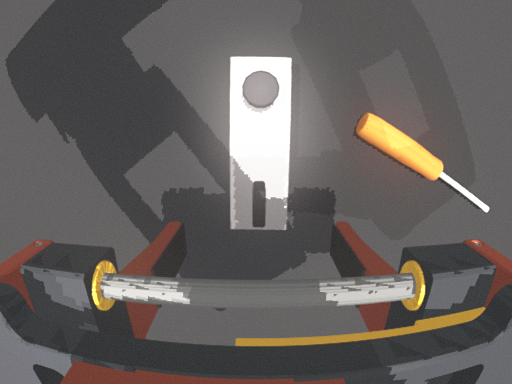

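The key's grip is centred at about (204, 259), between the fingers. I'll descend and close.

Emit:
arm_command --motion '[[[0, 0.1, 4, 0, 0, 0], [0, 0.1, 7, 0, 0, 0], [0, 0.1, 8.2, 0, 0, 0], [0, 0.1, 8.2, 0, 0, 0], [0, 0.1, 8.2, 0, 0, 0]]]'

```text
time: 6.8
ee_pos: [0.5133, -0.4175, 0.1217]
tool_rot: [2.018, 2.406, -0.0]
ft_force: [-0.5, -0.1, -0.2]
opening: 1.001
finger_force: 0.0
```

Emit:
arm_command --motion '[[[0, 0, 0, 0, 0, 0], [0, 0, 0, 0, 0, 0], [0, 0, 0, 0, 0, 0], [0, 0, 0, 0, 0, 0], [0, 0, 0, 0, 0, 0]]]' --gripper 255

```text
time: 7.3
ee_pos: [0.5129, -0.4171, 0.121]
tool_rot: [2.019, 2.406, -0.0]
ft_force: [-0.2, -0.7, 0.0]
opening: 0.585
finger_force: 0.0
```

Emit:
arm_command --motion '[[[0, 0, 0, 0, 0, 0], [0, 0, 0, 0, 0, 0], [0, 0, 0, 0, 0, 0], [0, 0, 0, 0, 0, 0], [0, 0, 0, 0, 0, 0]]]'

```text
time: 7.8
ee_pos: [0.5128, -0.417, 0.1206]
tool_rot: [-2.019, -2.407, 0.0]
ft_force: [0.1, -0.1, 0.2]
opening: 0.129
finger_force: 0.1
```

Emit:
arm_command --motion '[[[0, 0, 0, 0, 0, 0], [0, 0, 0, 0, 0, 0], [0, 0, 0, 0, 0, 0], [0, 0, 0, 0, 0, 0]]]'

```text
time: 8.2
ee_pos: [0.5127, -0.417, 0.1206]
tool_rot: [-2.019, -2.407, 0.0]
ft_force: [0.8, -0.4, -0.8]
opening: 0.115
finger_force: 30.0
```

Emit:
arm_command --motion '[[[0, 0, -2, 0, 0, 0], [0, 0, -5, 0, 0, 0], [0, 0, -10, 0, 0, 0], [0, 0, -14, 0, 0, 0], [0, 0, -14, 0, 0, 0]]]'

```text
time: 8.7
ee_pos: [0.5152, -0.4193, 0.2676]
tool_rot: [2.012, 2.398, -0.002]
ft_force: [0.8, -0.6, -0.4]
opening: 0.106
finger_force: 30.0
```

```bash
cat > e.py <<'E'
from h import *
P=pose();Pi=np.linalg.inv(P);print(P[:3,3])
gs=[grab(n) for n in("wrist","scene","side")]
for l in("key","key_shoulder"):
    obs=[]
    for g in gs:
        t=tip(g,l);print(l,g["n"],t, "pred",proj(g,(P@[0,0,.080+(.028 if l=="key" else 0)-.0066,1])[:3]))
        if t: 
            z=(P@[0,0,.0734+(.028 if l=="key" else 0),1])[2]
            print("  tool xy",(Pi@np.r_[atz(g,t[0][0],z),1])[:3])
W=gs[0]["f"]["pixels"]; cv2.imwrite("pics/4.png",W)
E
python3 e.py
```

```text
[ 0.5152 -0.4193  0.2676]
key wrist [([217.8, 256.7], 0.6)] pred [226.157  256.7782]
  tool xy [ 0.0059 -0.      0.1013]
key scene [([114.0, 185.1], 0.52)] pred [108.0877 182.4211]
  tool xy [0.029  0.0209 0.1013]
key side [([113.9, 334.9], 0.65)] pred [109.0906 336.1717]
  tool xy [ 0.0332 -0.0026  0.1011]
key_shoulder wrist [([227.6, 260.2], 0.8)] pred [243.4431 256.6365]
  tool xy [0.0098 0.002  0.0733]
key_shoulder scene [([105.0, 186.9], 0.49)] pred [100.887  181.3426]
  tool xy [0.0303 0.0081 0.0732]
key_shoulder side [([104.0, 335.9], 0.44), ([328.7, 195.1], 0.24)] pred [100.431 337.379]
  tool xy [ 0.0258 -0.0005  0.0731]
```

View pics/4.png

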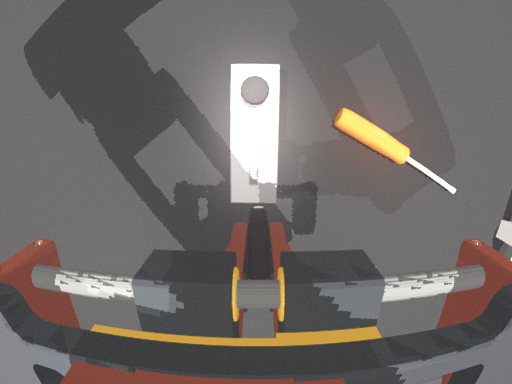

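```bash
cat > f.py <<'E'
from h import *
P=pose(); g=grab("wrist"); im=g["f"]["pixels"]
for x,z in((.015,.0734),(.015,.0374),(.008,.0734),(.008,.0974),(.008,.1014),(0,.1014),(-.008,.1014)):
    print(x,z,proj(g,(P@[x,0,z,1])[:3]))
c=im[190:290,205:311]; cv2.imwrite("pics/5.png",cv2.resize(c,None,fx=6,fy=6,interpolation=cv2.INTER_NEAREST))
print(im[196:250:2,257].mean(1).astype(int))
E
python3 f.py
```

```text
0.015 0.0734 [218.8346 256.6041]
0.015 0.0374 [245.7627 256.3224]
0.008 0.0734 [230.5251 256.6229]
0.008 0.0974 [216.7078 256.7515]
0.008 0.1014 [214.7174 256.7701]
0 0.1014 [226.1654 256.7859]
-0.008 0.1014 [237.2882 256.8024]
[209 186 203 204 206 209 110  81  80  75  81  72  72  70  66  64  66  69
  66  64  61  64  67  62  64  63  62]
```

View pics/5.png

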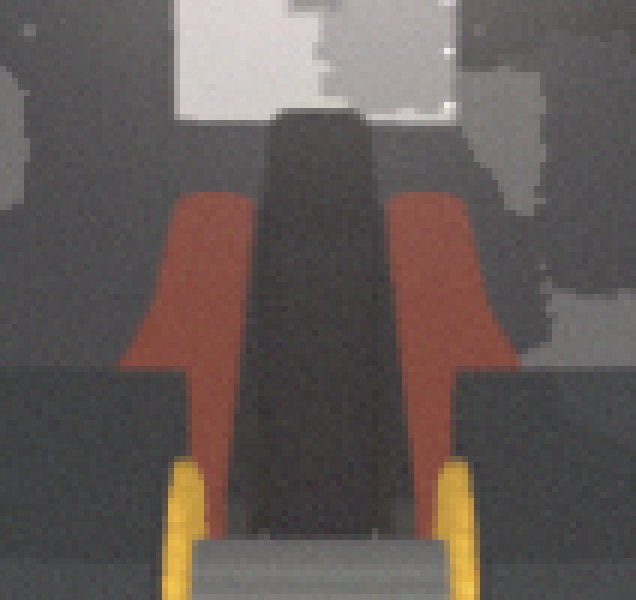

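```bash
cat > f2.py <<'E'
from h import *
P=pose(); g=grab("wrist")
for x,z in((.015,.0866),(.017,.0866),(.010,.08)): print(x,z,proj(g,(P@[x,0,z,1])[:3]))
print("key in tool")
for l,z in(("key",.1146),("key_shoulder",.0866)):
    t=tip(g,l); print(l,t,(np.linalg.inv(P)@np.r_[atz(g,t[0][0],(P@[0,0,z,1])[2]),1])[:3])
yaw=-.1373; R_=down(np.pi/2+yaw)
rel([.40,-.10,.26],R_)
E
python3 f2.py
```

```text
0.015 0.0866 [211.5167 256.6812]
0.017 0.0866 [208.3288 256.6768]
0.01 0.08 [223.1648 256.6561]
key in tool
key [([218.3, 258.7], 0.92)] [0.0009 0.0013 0.1146]
key_shoulder [([227.2, 259.0], 0.63)] [0.0049 0.0014 0.0866]
rel [33.17 -5.6   0.04] [ -0.   -0.  -72.1] dist cm 33.6
```

Emit:
arm_command --motion '[[[21.6, -1.5, -0.3, 0, 0, 0], [21.6, -1.5, -0.3, 0, 0, 0], [21.6, -1.5, -0.3, 0, 0, 0], [21.6, -1.5, -0.3, 0, 0, 0], [21.6, -1.5, -0.3, 0, 0, 0]]]'

```text
time: 9.85
ee_pos: [0.4582, -0.2026, 0.2634]
tool_rot: [-2.015, -2.406, -0.001]
ft_force: [0.1, 0.1, -1.5]
opening: 0.112
finger_force: 30.0
```

Emit:
arm_command --motion '[[[21.6, -1.5, 0, 0, 0, 0], [21.6, -1.5, 0, 0, 0, 0], [21.6, -1.5, 0, 0, 0, 0], [21.6, -1.5, 0, 0, 0, 0], [21.6, -1.5, 0, 0, 0, 0]]]'

```text
time: 10.35
ee_pos: [0.4065, 0.0063, 0.2637]
tool_rot: [-2.016, -2.408, -0.0]
ft_force: [-0.1, 0.1, -1.2]
opening: 0.112
finger_force: 30.0
```

Emit:
arm_command --motion '[[[0, 0, 0, 0, 0, -40], [0, 0, 0, 0, 0, -40], [0, 0, 0, 0, 0, -40], [0, 0, 0, 0, 0, -40], [0, 0, 0, 0, 0, -40]]]'

```text
time: 10.85
ee_pos: [0.409, 0.0029, 0.264]
tool_rot: [1.066, 2.954, -0.0]
ft_force: [-0.4, -0.0, 0.4]
opening: 0.113
finger_force: 30.0
```

Emit:
arm_command --motion '[[[0, 0, 0, 0, 0, -32], [0, 0, 0, 0, 0, -32], [0, 0, 0, 0, 0, -32], [0, 0, 0, 0, 0, -32], [0, 0, 0, 0, 0, -32]]]'

```text
time: 11.35
ee_pos: [0.4089, 0.0029, 0.2639]
tool_rot: [0.218, 3.133, -0.001]
ft_force: [0.6, -0.3, -0.5]
opening: 0.115
finger_force: 30.0
```

```bash
cat > i.py <<'E'
from h import *
import sys
P=pose(); g=grab("wrist"); cv2.imwrite(f"pics/{sys.argv[1]}.png",g["f"]["pixels"])
print(P[:3,3],np.degrees(np.arctan2(P[1,1],P[0,1])))
for l,z in (("lock_mouth",.104),("lid_tab",.09),("lid_hinge",.09),("case",0),("lever_tip",.067)):
    t=tip(g,l);print(l,t,[atz(g,x[0],z) for x in t])
E
python3 i.py 6
```

```text
[0.4089 0.0029 0.2639] 82.04141372448657
lock_mouth [([213.4, 477.9], 0.73)] [array([0.4563, 0.2328, 0.104 ])]
lid_tab [([249.9, 398.4], 0.89)] [array([0.4858, 0.1388, 0.09  ])]
lid_hinge [] []
case [] []
lever_tip [] []
```

View pics/6.png

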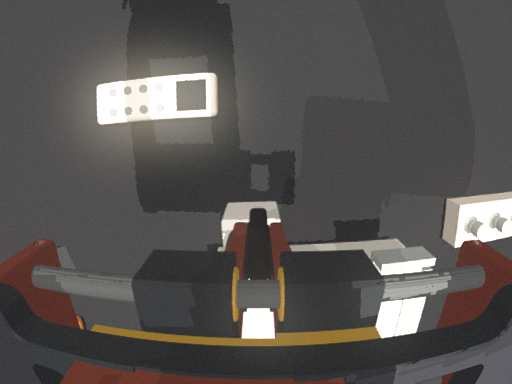

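From here the camera looks back towards the robot, so the lock sits under the fingers. The tab's flange shows at (258, 402) and the vial rack at (225, 480). I'll shift away from the robot to bring the lock into view.

Emit:
arm_command --motion '[[[-10.8, -0.3, 0, 0, 0, 0], [-10.8, -0.3, 0, 0, 0, 0], [-10.8, -0.3, 0, 0, 0, 0], [-10.8, -0.3, 0, 0, 0, 0]]]'

```text
time: 12.05
ee_pos: [0.5162, -0.0151, 0.2634]
tool_rot: [0.22, 3.134, -0.0]
ft_force: [0.7, 0.1, -1.2]
opening: 0.115
finger_force: 30.0
```

```bash
python3 i.py 7
```

```text
[ 0.5162 -0.0151  0.2634] 81.95061513555817
lock_mouth [([140.6, 253.9], 0.84)] [array([ 0.4652, -0.0111,  0.104 ])]
lid_tab [([145.0, 412.1], 0.7)] [array([0.4866, 0.1362, 0.09  ])]
lid_hinge [([225.1, 316.5], 0.59), ([144.4, 493.8], 0.56)] [array([0.551 , 0.0351, 0.09  ]), array([0.494 , 0.2484, 0.09  ])]
case [([223.8, 317.6], 0.67)] [array([0.5858, 0.0509, 0.    ])]
lever_tip [] []
```

View pics/7.png

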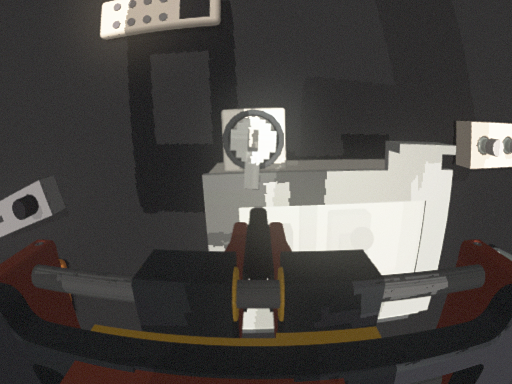

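The lock collar is centred near (140, 254), the tongue points down the image to about (185, 252) and the tab is near (150, 415). I'll refine the lock centre and slot direction numerically.

```bash
cat > k.py <<'E'
from h import *
from scipy.optimize import least_squares
from scipy.ndimage import map_coordinates
P=pose(); g=grab("wrist"); im=cv2.cvtColor(g["f"]["pixels"],cv2.COLOR_BGR2GRAY).astype(float)
print("cam",g["C"][:3,3])
def rect(z,c,half=.05,n=200,yaw=-.1373):
    u=np.linspace(half,-half,n); out=np.zeros((n,n))
    pts=np.array([proj(g,[c[0]+a*np.cos(yaw)-b*np.sin(yaw),c[1]+a*np.sin(yaw)+b*np.cos(yaw),z]) for a in u for b in u])
    return map_coordinates(im,pts.T,order=1,mode='nearest').reshape(n,n)
c=np.array([.4652,-.0111])
A=rect(.104,c); np.save("A.npy",A)
# sub-sampled print: 2.5mm
B=A.reshape(40,5,40,5).mean((1,3)).astype(int)
for r in B: print(" ".join(f"{v:3d}" for v in r))
E
python3 k.py
```

```text
cam [ 0.4447 -0.0047  0.3465]
119 119 121 120 120 119 120 131 204 217 217 217 217 220 234 235 183 143 143 142 142 142 141 141 141 140 139 139 139 138 138 138 138 136 136 136 136  72  44  42
121 120 119 120 119 118 118 135 215 218 218 217 217 228 235 227 171 144 143 142 142 142 141 141 141 141 139 140 139 139 139 137 137 138 136 137 136  73  43  41
119 119 119 119 119 119 119 122 198 219 218 219 218 225 236 232 154 144 144 144 143 143 142 141 141 141 140 139 139 138 139 137 138 137 136 135 136  74  43  43
118 118 119 119 118 118 118 120 194 219 219 219 219 225 236 233 154 144 142 142 137 143 143 142 142 141 141 140 139 138 138 137 138 137 137 136 136  79  43  42
119 118 119 118 118 119 119 118 192 219 219 219 220 231 237 235 169 144 139 159 160 157 156 151 141 142 141 140 140 139 138 138 138 138 137 136 135  83  43  42
118 118 119 118 118 119 119 124 194 220 220 220 219 232 237 237 184 145 149 166 165 159 159 151 142 141 141 140 139 140 139 139 139 138 137 137 136  84  42  41
117 119 118 117 118 119 118 123 178 211 217 220 219 232 236 232 190 143 140 168 166 159 160 151 142 143 141 14
[... 4629 characters left out ...]
  56  47  47  46  44  44  41  41  43  54  55  53  53  53  53
 52  54  52  56  59  62  61  63  65  64  65  66  66  66  66  67  67  68  67  66  66  64  64  63  63  56  48  45  44  44  42  42  41  40  53  54  53  52  53  53
 50  53  51  52  58  60  61  61  62  62  64  65  64  65  64  65  65  64  64  64  63  63  63  61  61  51  44  43  43  43  42  42  40  40  52  54  54  53  52  53
 50  51  51  53  58  58  60  60  61  61  62  62  62  64  62  63  64  63  62  62  62  61  61  61  59  49  43  43  42  41  40  41  39  38  51  54  54  52  52  53
 48  50  50  52  58  58  58  59  60  59  60  61  62  62  61  61  61  61  60  61  61  60  60  59  59  53  44  42  39  40  39  39  38  38  47  55  53  52  52  53
```

Emit:
arm_command --motion '[[[5.0, -0.55, 0, 0, 0, 0], [5.0, -0.55, 2, 0, 0, 0], [5.0, -0.55, 3.5, 0, 0, 0], [5.0, -0.55, 3.5, 0, 0, 0], [5.0, -0.55, 3.5, 0, 0, 0]]]'

```text
time: 12.9
ee_pos: [0.4643, -0.0132, 0.229]
tool_rot: [-0.219, -3.134, 0.0]
ft_force: [-0.3, -0.1, -0.2]
opening: 0.113
finger_force: 30.0
```

Emit:
arm_command --motion '[[[0, 0, 0.5, 0, 0, 0], [0, 0, 0.8, 0, 0, 0], [0, 0, 1.2, 0, 0, 0], [0, 0, 1.3, 0, 0, 0], [0, 0, 1.3, 0, 0, 0]]]'

```text
time: 13.4
ee_pos: [0.4652, -0.0133, 0.2157]
tool_rot: [0.219, 3.132, 0.0]
ft_force: [2.0, 0.5, -2.0]
opening: 0.111
finger_force: 30.0
```

Emit:
arm_command --motion '[[[0, 0, 0.3, 0, 0, 0], [0, 0, 0.6, 0, 0, 0], [0, 0, 0.6, 0, 0, 0]]]'

```text
time: 13.7
ee_pos: [0.4656, -0.0132, 0.2097]
tool_rot: [0.219, 3.132, 0.0]
ft_force: [5.5, 1.3, -1.8]
opening: 0.108
finger_force: 30.0
```

Emit:
arm_command --motion '[[[-0.07, 0, 0.2, 0, 0, 0], [-0.07, 0, 0.7, 0, 0, 0], [-0.07, 0, 1.2, 0, 0, 0], [-0.07, 0, 1.2, 0, 0, 0]]]'

```text
time: 14.1
ee_pos: [0.4658, -0.0132, 0.1971]
tool_rot: [0.22, 3.133, 0.001]
ft_force: [5.8, 4.1, -2.8]
opening: 0.112
finger_force: 30.0
```

Emit:
arm_command --motion '[[[0, 0, 0.3, 0, 0, 0], [0, 0, 0.6, 0, 0, 0], [0, 0, 0.6, 0, 0, 0]]]'

```text
time: 14.4
ee_pos: [0.4658, -0.0132, 0.1913]
tool_rot: [0.22, 3.133, 0.001]
ft_force: [5.4, 3.9, -1.1]
opening: 0.112
finger_force: 30.0
```

Emit:
arm_command --motion '[[[-0.05, 0.04, 0.1, 0, 0, 0], [-0.05, 0.04, 0.2, 0, 0, 0], [-0.05, 0.04, 0.2, 0, 0, 0]]]'

```text
time: 14.7
ee_pos: [0.4661, -0.0131, 0.1904]
tool_rot: [0.219, 3.133, -0.0]
ft_force: [0.3, 2.2, 13.7]
opening: 0.109
finger_force: 30.0
```

Emit:
arm_command --motion '[[[0, -0.02, -0.05, 0, 0, 8], [0, -0.04, -0.05, 0, 0, 16], [0.01, -0.06, -0.05, 0, 0, 24], [0.02, -0.07, -0.05, 0, 0, 32], [0.03, -0.08, -0.05, 0, 0, 40]]]'

```text
time: 15.2
ee_pos: [0.465, -0.0142, 0.1905]
tool_rot: [-1.285, -2.867, 0.002]
ft_force: [0.3, 0.2, 10.9]
opening: 0.115
finger_force: 30.0
```

```bash
python3 -c "
from h import *
s=robot.get_state();print(s['torque'],s['ft_force'],s['joints'])"
```

```text
[ 0.0487 -0.0135  0.066 ] [ 0.2762  0.2229 10.8626] [-0.1784  0.3136  1.9228 -0.0015  0.9057 -0.9055]
```

Emit:
arm_command --motion '[[[0, -0.02, 0, 0, 0, 8], [0, -0.04, 0, 0, 0, 16], [0.01, -0.06, 0, 0, 0, 24], [0.02, -0.07, 0, 0, 0, 32], [0.03, -0.08, 0, 0, 0, 40]]]'

```text
time: 15.7
ee_pos: [0.4635, -0.0143, 0.1905]
tool_rot: [-2.187, -2.254, 0.003]
ft_force: [-1.3, 0.5, 13.2]
opening: 0.113
finger_force: 30.0
```

Emit:
arm_command --motion '[[[0, -0.01, 0, 0, 0, 5], [0, -0.02, 0, 0, 0, 10], [0, -0.02, 0, 0, 0, 15], [0, -0.02, 0, 0, 0, 15]]]'

```text
time: 16.1
ee_pos: [0.4633, -0.0143, 0.1905]
tool_rot: [-2.46, -1.953, 0.003]
ft_force: [-1.0, 1.1, 13.3]
opening: 0.112
finger_force: 30.0
```

```bash
python3 -c "
from h import *
s=robot.get_state();print(s['torque'],s['ft_force'],s['joints']);P=pose();print(P[:3,3],np.degrees(np.arctan2(P[1,1],P[0,1])))"
```

```text
[ 0.1722  0.2605 -0.0566] [-1.0217  1.134  13.2963] [-0.1793  0.312   1.9254 -0.0013  0.9059  0.0502]
[ 0.4633 -0.0143  0.1905] -13.105331534439083
```

Emit:
arm_command --motion '[[[0, 0, 0, 0, 0, 4], [0, 0, 0, 0, 0, 7], [0, 0, 0, 0, 0, 7]]]'

```text
time: 16.4
ee_pos: [0.4633, -0.0143, 0.1904]
tool_rot: [-2.573, -1.802, 0.004]
ft_force: [-1.1, 1.2, 13.5]
opening: 0.115
finger_force: 30.1
```

```bash
python3 -c "
from h import *
s=robot.get_state();print(s['torque'],s['ft_force'],s['joints']);P=pose();print(P[:3,3],np.degrees(np.arctan2(P[1,1],P[0,1])))"
```

```text
[0.201  0.2836 0.4883] [-1.0704  1.1511 13.5169] [-0.1792  0.3121  1.9254 -0.0016  0.906   0.1706]
[ 0.4633 -0.0143  0.1904] -19.98699831609177
```

Torque of 0.49 N m shows the lock is on its stop. I'll back off within the slack, release and lift.

Emit:
arm_command --motion '[[[0, 0, -0.05, 0, 0, -6], [0, 0, -0.05, 0, 0, -6]]]'

```text
time: 16.6
ee_pos: [0.4634, -0.0144, 0.1905]
tool_rot: [-2.473, -1.936, 0.003]
ft_force: [-0.3, 1.0, 7.0]
opening: 0.113
finger_force: 30.0
```

Emit:
arm_command --motion '[[[0, 0, 0, 0, 0, 0], [0, 0, 0, 0, 0, 0], [0, 0, 0, 0, 0, 0], [0, 0, 0, 0, 0, 0], [0, 0, 0, 0, 0, 0]]]' --gripper 100

```text
time: 17.1
ee_pos: [0.464, -0.0141, 0.1904]
tool_rot: [-2.475, -1.934, 0.001]
ft_force: [-0.8, 0.2, 0.4]
opening: 0.527
finger_force: 0.0
```

Emit:
arm_command --motion '[[[0, 0, -1, 0, 0, 0], [0, 0, -3, 0, 0, 0], [0, 0, -7, 0, 0, 0], [0, 0, -11, 0, 0, 0], [0, 0, -11, 0, 0, 0]]]'

```text
time: 17.6
ee_pos: [0.4673, -0.0145, 0.3064]
tool_rot: [2.469, 1.929, 0.011]
ft_force: [0.3, 0.3, -0.7]
opening: 0.609
finger_force: 0.0
```

```bash
cat > l.py <<'E'
from h import *
import sys
gs=[grab(n) for n in("scene","side","wrist")]
P=pose(); print(P[:3,3],np.degrees(np.arctan2(P[1,1],P[0,1])))
for l,z in(("key_shoulder",.104),("lock_mouth",.104),("lid_tab",.09),("lid_hinge",.09)):
    for g in gs:
        t=tip(g,l); print(l,g["n"],t,[atz(g,x[0],z)[:2] for x in t])
a=gs[0]["f"]["pixels"][120:270,200:400]; b=gs[2]["f"]["pixels"]
cv2.imwrite("pics/8.png",np.hstack([cv2.resize(a,(400,300),interpolation=cv2.INTER_CUBIC),cv2.resize(b,(400,300))]))
E
python3 l.py
```

```text
[ 0.464  -0.0141  0.3008] -13.997686239216895
key_shoulder scene [([168.9, 285.7], 0.47), ([148.5, 200.5], 0.24)] [array([ 0.4535, -0.0183]), array([ 0.5685, -0.2806])]
key_shoulder side [([171.5, 321.5], 0.7), ([200.8, 292.5], 0.58)] [array([ 0.455 , -0.1726]), array([ 0.466, -0.016])]
key_shoulder wrist [([184.8, 257.9], 0.89)] [array([ 0.4678, -0.0083])]
lock_mouth scene [([170.3, 284.7], 0.42), ([268.3, 367.1], 0.36)] [array([ 0.4604, -0.0166]), array([0.5891, 0.3517])]
lock_mouth side [([173.2, 325.6], 0.7), ([237.4, 256.3], 0.65)] [array([ 0.4426, -0.1705]), array([0.4773, 0.1458])]
lock_mouth wrist [([188.1, 257.0], 0.94)] [array([ 0.4661, -0.0113])]
lid_tab scene [([202.5, 324.0], 0.84)] [array([0.4742, 0.1431])]
lid_tab side [([236.6, 255.3], 0.77), ([322.3, 197.5], 0.41)] [array([0.4879, 0.1301]), array([0.465 , 0.3917])]
lid_tab wrist [([41.6, 238.4], 0.68)] [array([0.4836, 0.1339])]
lid_hinge scene [([222.2, 256.8], 0.72)] [array([0.6593, 0.0496])]
lid_hinge side [([191.4, 210.4], 0.93)] [array([0.668 , 0.0352])]
lid_hinge wrist [([94.6, 420.2], 0.88), ([183.0, 256.7], 0.22)] [array([0.6624, 0.0447]), array([ 0.4663, -0.0093])]
```

View pics/8.png

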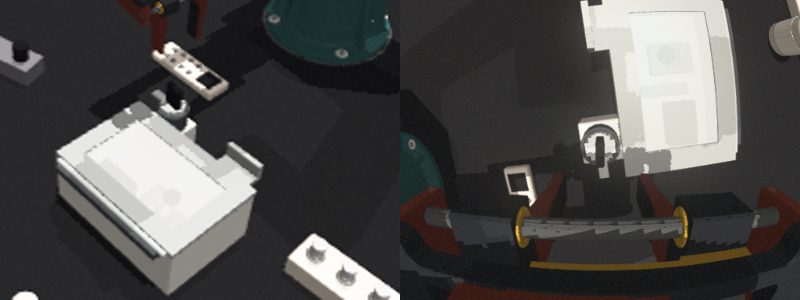

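The key stands in the lock and the tongue now points off the lid. Next is the move in front of the tab, gripper closed, yaw back to the box axis.

Emit:
arm_command --motion '[[[14.2, -9.2, 0, 0, 0, -40], [14.2, -9.2, 0, 0, 0, -40], [14.2, -9.2, 0, 0, 0, -40], [14.2, -9.2, 0, 0, 0, -40], [14.2, -9.2, 0, 0, 0, -40]]]' --gripper 255

```text
time: 18.85
ee_pos: [0.4081, 0.1483, 0.3007]
tool_rot: [-1.652, -2.671, -0.001]
ft_force: [0.6, -0.4, -0.4]
opening: 0.193
finger_force: 0.0
```

Emit:
arm_command --motion '[[[0, 0, 0, 0, 0, -40], [0, 0, 0, 0, 0, -40], [0, 0, 0, 0, 0, -40], [0, 0, 0, 0, 0, -40], [0, 0, 0, 0, 0, -40]]]'

```text
time: 19.35
ee_pos: [0.4094, 0.146, 0.3007]
tool_rot: [0.644, 3.075, -0.0]
ft_force: [0.3, 0.2, 0.0]
opening: 0.004
finger_force: 0.0
```

Emit:
arm_command --motion '[[[0, 0, 0, 0, 0, -16], [0, 0, 0, 0, 0, -16], [0, 0, 0, 0, 0, -16]]]'

```text
time: 19.65
ee_pos: [0.4094, 0.1459, 0.3007]
tool_rot: [0.217, 3.134, -0.0]
ft_force: [0.2, 0.0, 0.0]
opening: 0.004
finger_force: 0.0
```

Emit:
arm_command --motion '[[[0, 0, 0, 0, -28, 0], [0, 0, 0, 0, -28, 0], [0, 0, 0, 0, -28, 0], [0, 0, 0, 0, -28, 0], [0, 0, 0, 0, -28, 0]]]'

```text
time: 20.15
ee_pos: [0.4075, 0.1459, 0.3]
tool_rot: [0.187, 2.648, -0.046]
ft_force: [-0.1, 0.2, -0.4]
opening: 0.003
finger_force: 0.0
```

```bash
cat > m.py <<'E'
from h import *
P=pose(); print(P, robot.get_state()["joints"])
psi=np.radians(-8); ux=np.array([np.cos(psi),np.sin(psi),0]); uy=np.array([-np.sin(psi),np.cos(psi),0]); ez=np.array([0,0,1.])
L=np.array([.465,-.0131,0]); O=L+.110*ux+.075*uy
t=np.arcsin(P[:3,2]@ux); print("tilt",np.degrees(t), "off-plane",np.degrees(np.arcsin(P[:3,2]@uy)))
a=np.array([np.sin(t),-np.cos(t)]); n=np.array([np.cos(t),np.sin(t)])
w=lambda b,y=.075: O+b[0]*ux+y*uy+b[1]*ez
s=.022
def tcp(th):
    C=np.array([.08-(.19-s)*np.cos(th),.09+(.19-s)*np.sin(th)]) if th>np.pi/2-t else np.array([.08-.19*np.cos(th),.09+.19*np.sin(th)])+s*a
    return C-.01*n-.08*a
p0=tcp(0)
for nm,p in (("above",p0+[-.04,.04]),("front",p0+[-.03,0]),("under",p0)):
    print(nm,w(p)); rel(w(p),P[:3,:3])
for th in np.radians([10,20,30,40,50,60,70,80,90,100,106]):
    d=tcp(th)-p0; print(round(np.degrees(th)),np.round(100*np.array([-d@n,0,d@a]),2))
E
python3 m.py
```

```text
[[-0.8746  0.1403  0.4641  0.4075]
 [ 0.1241  0.9901 -0.0653  0.1459]
 [-0.4687  0.0005 -0.8834  0.3   ]
 [ 0.      0.      0.      1.    ]] [ 0.3334 -0.0245  2.1102 -0.3624  0.6466 -0.8512]
tilt 27.949427964360357 off-plane -0.0035264835215728344
above [0.4106 0.146  0.1765]
rel [ 5.52  0.04 11.05] [0. 0. 0.] dist cm 12.4
front [0.4205 0.1446 0.1365]
rel [ 6.51  0.04 15.05] [0. 0. 0.] dist cm 16.4
under [0.4502 0.1405 0.1365]
rel [ 3.86  0.05 16.46] [0. 0. 0.] dist cm 16.9
10 [-1.8   0.   -2.78]
20 [-4.06  0.   -5.2 ]
30 [-6.7  0.  -7.2]
40 [-9.65  0.   -8.71]
50 [-12.82   0.    -9.68]
60 [-16.1    0.   -10.08]
70 [-19.11   0.    -9.93]
80 [-21.96   0.    -9.28]
90 [-24.66   0.    -8.14]
100 [-27.12   0.    -6.54]
106 [-28.44   0.    -5.39]
```

Emit:
arm_command --motion '[[[5.5, 0, 8, 0, 0, 0], [5.5, 0, 11, 0, 0, 0], [6.5, 0, 15, 0, 0, 0], [6.5, 0, 15, 0, 0, 0], [6.5, 0, 15, 0, 0, 0]]]'

```text
time: 20.65
ee_pos: [0.429, 0.1441, 0.1491]
tool_rot: [0.192, 2.672, -0.045]
ft_force: [-0.4, 0.8, -0.3]
opening: 0.005
finger_force: 0.0
```

Emit:
arm_command --motion '[[[-1, 0, 0.5, 0, 0, 0], [-2, 0, 1, 0, 0, 0], [-2.6, 0, 1.4, 0, 0, 0], [-2.6, 0, 1.4, 0, 0, 0]]]'

```text
time: 21.05
ee_pos: [0.4442, 0.1369, 0.1457]
tool_rot: [0.189, 2.688, -0.056]
ft_force: [-34.3, 9.1, -1.8]
opening: 0.004
finger_force: 15.7
```

```bash
python3 m.py | head -12; python3 - <<'E'
from h import *
gs=[grab(n) for n in("side","scene","wrist")]
a=gs[0]["f"]["pixels"][160:310,170:370]; b=gs[2]["f"]["pixels"]
cv2.imwrite("pics/9.png",np.hstack([cv2.resize(a,(400,300),interpolation=cv2.INTER_CUBIC),cv2.resize(b,(400,300))]))
E
```

```text
[[-0.8928  0.1418  0.4276  0.4442]
 [ 0.1238  0.9898 -0.0697  0.1369]
 [-0.4332 -0.0093 -0.9013  0.1457]
 [ 0.      0.      0.      1.    ]] [ 0.2676  0.3414  2.226  -0.849   0.2426 -0.3667]
tilt 25.668953835553385 off-plane -0.545431887996576
above [0.4125 0.1458 0.1779]
rel [ 1.55  0.4  -4.32] [0. 0. 0.] dist cm 4.6
front [0.4224 0.1444 0.1379]
rel [ 2.38  0.43 -0.29] [0. 0. 0.] dist cm 2.4
under [0.4521 0.1402 0.1379]
rel [-0.32  0.44  1.01] [0. 0. 0.] dist cm 1.2
10 [-1.69  0.   -2.85]
```

View pics/9.png

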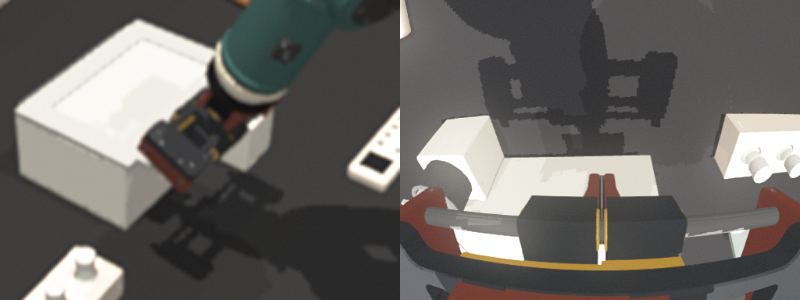

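The fingers sit in front of the tab, but joint 5 is near its limit and the fingertips are pressing too high. I'll back off and use about 20° of tilt.

Emit:
arm_command --motion '[[[1, 0, -0.5, 0, 0, 0], [2.5, 0, -1, 0, 0, 0], [2.5, 0, -1, 0, 5.7, 0], [2.5, 0, -1, 0, 5.7, 0], [2.5, 0, -1, 0, 5.7, 0]]]'

```text
time: 21.7
ee_pos: [0.4319, 0.1448, 0.1499]
tool_rot: [0.193, 2.766, -0.032]
ft_force: [0.2, 1.2, -0.1]
opening: 0.008
finger_force: 0.0
```

```bash
python3 m.py
```

```text
[[-0.9236  0.1384  0.3575  0.4319]
 [ 0.1301  0.9904 -0.0474  0.1448]
 [-0.3606  0.0027 -0.9327  0.1499]
 [ 0.      0.      0.      1.    ]] [ 0.2642  0.3155  2.196  -0.46    0.3187 -0.7517]
tilt 21.13555929502663 off-plane 0.16025940263049956
above [0.4163 0.1452 0.1805]
rel [ 0.34 -0.16 -3.41] [0. 0. 0.] dist cm 3.4
front [0.4262 0.1438 0.1405]
rel [ 0.85 -0.17  0.68] [0. 0. 0.] dist cm 1.1
under [0.4559 0.1396 0.1405]
rel [-1.95 -0.18  1.76] [0. 0. 0.] dist cm 2.6
10 [-1.46  0.   -2.97]
20 [-3.41  0.   -5.65]
30 [-5.8   0.   -7.94]
40 [-8.55  0.   -9.79]
50 [-11.58   0.   -11.13]
60 [-14.79   0.   -11.92]
70 [-18.05   0.   -12.15]
80 [-20.97   0.   -11.83]
90 [-23.78   0.   -11.02]
100 [-26.41   0.    -9.73]
106 [-27.86   0.    -8.74]
```

Emit:
arm_command --motion '[[[0.5, -0.2, 1.2, 0, 0, 0], [0, -0.2, 2.0, 0, 0, 0], [-0.8, -0.2, 2.2, 0, 0, 0], [-1.3, -0.2, 2.3, 0, 0, 0], [-1.3, -0.2, 2.3, 0, 0, 0]]]'

```text
time: 22.2
ee_pos: [0.452, 0.1396, 0.1322]
tool_rot: [0.194, 2.766, -0.034]
ft_force: [0.3, 0.7, 0.1]
opening: 0.004
finger_force: 0.0
```

```bash
python3 m.py|head -12
```

```text
[[-0.9234  0.1389  0.3579  0.452 ]
 [ 0.1302  0.9903 -0.0486  0.1396]
 [-0.3612  0.0017 -0.9325  0.1322]
 [ 0.      0.      0.      1.    ]] [ 0.2375  0.3723  2.1782 -0.5004  0.2775 -0.7325]
tilt 21.171063453465802 off-plane 0.09727278792147301
above [0.4163 0.1452 0.1805]
rel [ 1.62  0.07 -5.81] [0. 0. 0.] dist cm 6.0
front [0.4262 0.1438 0.1405]
rel [ 2.14  0.07 -1.72] [0. 0. 0.] dist cm 2.7
under [0.4559 0.1397 0.1405]
rel [-0.66  0.06 -0.63] [0. 0. 0.] dist cm 0.9
10 [-1.46  0.   -2.97]
```

Emit:
arm_command --motion '[[[-0.2, 0, 0, 0, 0, 0], [-0.4, 0, 0, 0, 0, 0], [-0.4, 0, 0, 0, 0, 0]]]'

```text
time: 22.5
ee_pos: [0.4535, 0.1389, 0.1328]
tool_rot: [0.193, 2.769, -0.035]
ft_force: [-1.6, 0.3, 0.4]
opening: 0.007
finger_force: 0.4
```

Emit:
arm_command --motion '[[[-0.35, 0, -0.6, 0, 0, 0], [-0.65, 0, -1.2, 0, 0, 0], [-0.95, 0, -1.8, 0, 0, 0], [-1.25, 0, -2.4, 0, 0, 0], [-1.55, 0, -3.0, 0, 0, 0]]]'

```text
time: 23.0
ee_pos: [0.4564, 0.1383, 0.1663]
tool_rot: [0.193, 2.77, -0.035]
ft_force: [-3.9, 1.3, -0.2]
opening: 0.009
finger_force: 1.9
```

```bash
cat > o.py <<'E'
from h import *
gs=[grab(n) for n in("scene","side")]
s=robot.get_state(); print(s["ft_force"],s["joints"])
for l in("lid_tab","lid_hinge"):
    obs=[]
    for g in gs:
        t=tip(g,l); print(l,g["n"],t)
        if t: obs.append((g,t[0][0]))
    if len(obs)>1: print(*tri(obs))
E
python3 o.py
```

```text
[-6.1251  1.8681  0.7574] [ 0.2311  0.2977  2.1371 -0.3513  0.3848 -0.8953]
lid_tab scene [([195.1, 323.1], 0.91)]
lid_tab side [([333.9, 186.1], 0.17)]
[0.4975 0.2536 0.0626] [0.13125141568435272, 0.13125141568435258]
lid_hinge scene [([222.8, 254.8], 0.84), ([171.7, 283.9], 0.2)]
lid_hinge side [([194.4, 209.5], 0.76), ([165.4, 326.4], 0.62)]
[0.6638 0.0462 0.0889] [0.0002355789616116606, 0.00023557896161162378]
```

```bash
cat > q.py <<'E'
from h import *
psi=np.radians(-8); ux=np.array([np.cos(psi),np.sin(psi),0]); uy=np.array([-np.sin(psi),np.cos(psi),0])
L=np.array([.465,-.0131,0]); O=L+.110*ux+.075*uy
for n in("scene","side"):
    g=grab(n)
    for x in tip(g,"lid_tab"):
        o,d=ray(g,x[0]); k=(.075-(o-O)@uy)/(d@uy); p=o+k*d; bx=(p-O)@ux
        print(n,x,"box x,z",round(bx,3),round(p[2],3),"lid deg",np.degrees(np.arctan2(p[2]-.09,.08-bx)).round(1),"r",round(np.hypot(p[2]-.09,.08-bx),3))
P=pose(); print("tcp box",(P[:3,3]-O)@ux,(P[:3,3]-O)@uy,P[2,3],robot.get_state()["ft_force"])
E
python3 q.py
```

```text
scene ([198.6, 327.1], 0.59) box x,z -0.142 0.088 lid deg -0.6 r 0.222
tcp box -0.13948508143157157 0.07371613712641932 0.16614519174382417 [-5.2481  2.7669 -0.2387]
```

```bash
cat > lid.py <<'E'
from h import *
psi=np.radians(-8); ux=np.array([np.cos(psi),np.sin(psi),0]); uy=np.array([-np.sin(psi),np.cos(psi),0]); ez=np.array([0,0,1.])
L=np.array([.465,-.0131,0]); O=L+.110*ux+.075*uy
def pts(th):
    e=-np.cos(th)*ux+np.sin(th)*ez; n=np.sin(th)*ux+np.cos(th)*ez; H=O+.08*ux+.09*ez
    q=lambda pl:[H+a*e+b*uy+c*n for a,b,c in pl]
    box=lambda a0,a1,b0,b1,c0,c1:q([(a,b,c) for a in(a0,a1) for b in(b0,b1) for c in(c0,c1)])
    return [box(0,.164,-.12,.12,0,.008),box(.16,.19,.045,.105,0,.008),box(.182,.19,.045,.105,0,.03)]
def run():
  for n in("scene","side"):
    g=grab(n)
    for o in finder.outline_of(g["f"],"lid")[:1]:
        m=o["pixels"]; best=[]
        for d in range(0,112,3):
            r=np.zeros(m.shape,np.uint8)
            for b in pts(np.radians(d)):
                h=cv2.convexHull(np.array([proj(g,p)[::-1] for p in b]).astype(np.float32).round().astype(np.int32)); cv2.fillConvexPoly(r,h,1)
            r=r>0; best.append(((r&m).sum()/(r|m).sum(),d))
        print(n,round(o["conf"],2),m.sum(),[(round(float(a),2),d) for a,d in sorted(best)[::-1][:4]])
  s=robot.get_state(); P=pose(); print("tcp box",(P[:3,3]-O)@ux,(P[:3,3]-O)@uy,P[2,3],s["ft_force"],s["joints"])
if __name__=="__main__": run()
E
python3 lid.py
```

```text
scene 0.88 4515 [(0.9, 9), (0.9, 6), (0.88, 12), (0.87, 3)]
tcp box -0.13950786714250635 0.07368847984396235 0.1661083925970137 [-4.7955  2.2928 -0.4847] [ 0.2311  0.299   2.1375 -0.352   0.3838 -0.8946]
```

Emit:
arm_command --motion '[[[-0.6, 0, -0.9, 0, 0, 0], [-1.3, 0, -1.8, 0, 0, 0], [-2.0, 0, -2.7, 0, 0, 0], [-3.2, 0, -3.8, 0, 0, 0], [-4.4, 0, -5.0, 0, 0, 0]]]'

```text
time: 24.2
ee_pos: [0.4791, 0.1352, 0.2289]
tool_rot: [0.193, 2.771, -0.035]
ft_force: [-0.9, 0.6, -1.3]
opening: 0.007
finger_force: 0.9
```

```bash
python3 lid.py
```

```text
side 0.58 986 [(0.4, 30), (0.39, 33), (0.37, 27), (0.36, 36)]
tcp box -0.1147629844350182 0.07412253555184203 0.2293223973802964 [ 0.1994  0.7442 -0.213 ] [ 0.2096  0.2024  2.0294 -0.2268  0.5721 -1.0516]
```

Emit:
arm_command --motion '[[[-1.4, 0, -1.0, 0, 0, 0], [-2.8, 0, -1.9, 0, 0, 0], [-4.3, 0, -2.6, 0, 0, 0], [-5.8, 0, -3.2, 0, 0, 0], [-7.4, 0, -3.6, 0, 0, 0]]]'

```text
time: 24.9
ee_pos: [0.5361, 0.1272, 0.2886]
tool_rot: [0.193, 2.769, -0.035]
ft_force: [-0.9, 0.6, -0.4]
opening: 0.006
finger_force: 0.6
```

```bash
python3 lid.py
```

```text
scene 0.72 4923 [(0.92, 51), (0.91, 48), (0.9, 45), (0.9, 54)]
side 0.61 730 [(0.38, 54), (0.37, 57), (0.34, 51), (0.31, 60)]
tcp box -0.059547923250854604 0.0737427175345554 0.2881418351784929 [-1.5174 -0.8364  0.0433] [ 0.1666  0.184   1.861  -0.1578  0.7518 -1.168 ]
```

Emit:
arm_command --motion '[[[-1.6, 0, -0.3, 0, 0, 0], [-3.2, 0, -0.5, 0, 0, 0], [-4.8, 0, -0.6, 0, 0, 0], [-6.4, 0, -0.6, 0, 0, 0], [-7.8, 0, -0.5, 0, 0, 0]]]'

```text
time: 25.6
ee_pos: [0.6057, 0.1174, 0.3205]
tool_rot: [0.193, 2.77, -0.035]
ft_force: [0.2, -0.4, 0.3]
opening: 0.003
finger_force: 0.3
```

Emit:
arm_command --motion '[[[-1.3, 0, 0.3, 0, 0, 0], [-2.6, 0, 0.6, 0, 0, 0], [-3.9, 0, 1.0, 0, 0, 0], [-5.2, 0, 1.5, 0, 0, 0], [-6.4, 0, 2.0, 0, 0, 0]]]'

```text
time: 26.1
ee_pos: [0.6739, 0.108, 0.3259]
tool_rot: [0.193, 2.768, -0.034]
ft_force: [0.2, 1.0, -0.2]
opening: 0.008
finger_force: 0.0
```

```bash
python3 lid.py
```

```text
scene 0.98 1472 [(0.79, 105), (0.7, 102), (0.66, 108), (0.59, 99)]
side 0.94 4873 [(0.85, 111), (0.83, 108), (0.79, 105), (0.75, 102)]
tcp box 0.07877495450486811 0.07388200205870608 0.3255350859527702 [-0.0781  0.1973 -0.2528] [ 0.0944  0.326   1.5533 -0.1044  0.9075 -1.2873]
```

The lid leans on its stop. Next I go to the lever: first back and upright, then down into the well in front of the ball.

```bash
cat > v.py <<'E'
from lid import *
Rm=down(np.pi/2+psi)
w=lambda x,y,z:O+x*ux+y*uy+z*ez
P=pose(); rel(w(-.045,.035,.30),Rm); rel(w(-.045,.035,.30),P[:3,:3])
for n in("scene","side","wrist"):
    g=grab(n); t=tip(g,"lever_tip")
    for x in t:
        p=atz(g,x[0],.067); print(n,x,"box",(p-O)@ux,(p-O)@uy)
E
python3 v.py
```

```text
rel [12.47 -3.89 -2.05] [ 0.1 21.   0. ] dist cm 13.2
rel [12.47 -3.89 -2.05] [0. 0. 0.] dist cm 13.2
scene ([149.8, 201.8], 0.6) box 0.008923856017916267 -0.35559982253523625
scene ([216.6, 285.8], 0.52) box -0.015403964940693432 0.037151589688112704
side ([223.2, 228.0], 0.54) box -0.012046663647885408 0.04954231190311922
side ([194.2, 210.4], 0.54) box 0.09787836712841855 -0.013566584596186065
wrist ([16.9, 217.9], 0.94) box -0.008831502444904065 0.034720850970743275
```

Emit:
arm_command --motion '[[[4, -1.2, -0.7, 0, 0, 0], [8, -2.5, -1.4, 0, 7, 0], [12.5, -3.9, -2, 0, 14, 0], [12.5, -3.9, -2, 0, 21, 0], [12.5, -3.9, -2, 0, 21, 0]]]'

```text
time: 27.1
ee_pos: [0.5454, 0.0863, 0.2997]
tool_rot: [0.22, 3.134, 0.002]
ft_force: [-0.1, -1.7, -0.2]
opening: 0.008
finger_force: 0.0
```

```bash
sed -i 's/,.30)/,.142)/g' v.py; python3 v.py
```

```text
rel [ 0.09  0.02 15.77] [ 0.1  0.  -0. ] dist cm 15.8
rel [ 0.09  0.02 15.77] [0. 0. 0.] dist cm 15.8
scene ([215.0, 286.7], 0.64) box -0.021418352944394026 0.03442529580882018
scene ([155.7, 210.7], 0.2) box 0.0026064003874723737 -0.3122799930350258
side ([219.0, 228.3], 0.51) box -0.0025394510821318446 0.03675438536914941
side ([334.9, 184.1], 0.24) box -0.1529233063466055 0.34889938463802855
wrist ([215.3, 258.1], 0.72) box -0.00565183520770112 0.03586170316774229
```

Emit:
arm_command --motion '[[[0.1, 0, 4, 0, 0, 0], [0.1, 0, 8, 0, 0, 0], [0.1, 0, 12, 0, 0, 0], [0.1, 0, 15, 0, 0, 0], [0.1, 0, 15.7, 0, 0, 0]]]'

```text
time: 27.9
ee_pos: [0.5416, 0.0872, 0.1399]
tool_rot: [-0.217, -3.13, -0.001]
ft_force: [-0.6, -0.1, -0.1]
opening: 0.003
finger_force: 0.0
```

Emit:
arm_command --motion '[[[-1, 0, 0, 0, 0, 0], [-2, 0, 0, 0, 0, 0], [-3, 0, 0, 0, 0, 0], [-4, 0, 0, 0, 0, 0], [-5, 0, 0, 0, 0, 0]]]'

```text
time: 28.4
ee_pos: [0.5952, 0.0801, 0.1439]
tool_rot: [0.218, 3.13, 0.002]
ft_force: [-1.5, 2.1, -0.3]
opening: 0.007
finger_force: 1.0
```

Emit:
arm_command --motion '[[[-0.4, 0, 0, 0, 0, 0], [-0.8, 0, 0, 0, 0, 0], [-0.8, 0, 0, 0, 0, 0]]]'

```text
time: 28.7
ee_pos: [0.5993, 0.0791, 0.1424]
tool_rot: [-0.218, -3.13, -0.001]
ft_force: [-6.5, 0.7, 4.4]
opening: 0.004
finger_force: 3.3
```

Emit:
arm_command --motion '[[[-0.3, 0, 0, 0, 0, 0], [-0.3, 0, 0, 0, 0, 0]]]'

```text
time: 28.9
ee_pos: [0.5999, 0.079, 0.1421]
tool_rot: [-0.217, -3.125, -0.001]
ft_force: [-11.6, 2.2, 8.0]
opening: 0.006
finger_force: 6.0
```

At the lever's stop. I'll back off, rise straight out and check.

Emit:
arm_command --motion '[[[1, 0, 0, 0, 0, 0], [2, 0, -1, 0, 0, 0], [2, 0, -5, 0, 0, 0], [2, 0, -10, 0, 0, 0], [2, 0, -15, 0, 0, 0]]]'

```text
time: 29.4
ee_pos: [0.5839, 0.0811, 0.295]
tool_rot: [0.218, 3.132, 0.001]
ft_force: [0.8, -0.5, -0.1]
opening: 0.005
finger_force: 0.0
```

Emit:
arm_command --motion '[[[0, 0, -1, 0, 0, 0], [0, 0, -1, 0, 0, 0], [0, 0, -1, 0, 0, 0]]]'

```text
time: 29.7
ee_pos: [0.5836, 0.0811, 0.3021]
tool_rot: [0.218, 3.134, 0.001]
ft_force: [0.4, 0.7, -1.0]
opening: 0.005
finger_force: 0.0
```

```bash
python3 v.py; python3 lid.py; python3 - <<'E'
from h import *
for n in("scene","side","wrist"):
    g=grab(n)
    for l,z in(("key_shoulder",.104),("spare_key",.006),("beaker",0)):
        t=tip(g,l)[:1]; print(n,l,t,[atz(g,x[0],z)[:2] for x in t])
print(robot.get_state()["ft_force"],robot.get_state()["time"])
E
```

```text
rel [ 3.93  0.   16.01] [0.1 0.  0. ] dist cm 16.5
rel [ 3.93  0.   16.01] [0. 0. 0.] dist cm 16.5
scene ([225.5, 274.4], 0.53) box 0.03117949938868222 0.04061974966737215
scene ([221.4, 252.9], 0.43) box 0.06877425834676541 -0.008750637105666193
side ([215.0, 216.3], 0.67) box 0.03005419195350074 0.042849594994575184
wrist ([220.9, 258.8], 0.96) box 0.03792313327352872 0.03601803603693163
wrist ([98.2, 455.5], 0.74) box -0.1155461264258231 0.27788406834955537
scene 0.65 1276 [(0.78, 108), (0.7, 105), (0.58, 102), (0.52, 111)]
side 0.63 4013 [(0.69, 111), (0.67, 108), (0.65, 105), (0.62, 102)]
tcp box -0.0051167673103142755 0.034984327151832535 0.3023403114951609 [ 0.3886 -0.2917  0.0089] [ 0.0206  0.3443  1.5337  0.001   1.2633 -1.4116]
scene key_shoulder [] []
scene spare_key [([159.5, 207.2], 0.55)] [array([ 0.5223, -0.312 ])]
scene beaker [([319.7, 333.4], 0.79)] [array([0.7044, 0.3521])]
side key_shoulder [([200.1, 294.2], 0.45)] [array([ 0.4636, -0.0207])]
side spare_key [([172.4, 323.5], 0.52)] [array([ 0.4966, -0.3173])]
side beaker [([291.3, 116.1], 0.95)] [array([0.7114, 0.3515])]
wrist key_shoulder [([83.4, 151.0], 0.94)] [array([ 0.4639, -0.0065])]
wrist spare_key [([161.5, 10.4], 0.57)] [array([ 0.4993, -0.3275])]
wrist beaker [([225.7, 439.1], 0.68)] [array([0.7071, 0.3563])]
[ 0.5124 -0.7625  0.0593] 30.8
```

The lever ball is at the far end (x +0.037 by the wrist camera), the lid is on its stop, the key is in the lock, and the arm is clear of everything.

```bash
python3 -c "
from station import job
print(job.hand_in())"
```

```text
the job is handed in; nothing more can be done
None
```

I handed the job in at about 31 s of the 72 s allowed; it returned no verdict. The last measurements show the key seated, the lid on its stop, the lever fully over, and the round key and beaker in place. The lock was turned to its stop and the vials showed upright in the last picture; neither was re-measured afterwards.

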